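Clamp a heat sink in the bench screw press with one turn of the hand wheel

ROBOT

A 7-joint arm with a two-finger parallel gripper is mounted at the origin on a cart in front of the work surface, level with it; the furniture and walls round the work are solid. World frame = base frame: x ahead of the robot, y to its left, z up, the work surface at z = 0. Lengths are in m, angles in rad, forces in N, time in s.
With the tool pointing down it reaches from about 0.4 to 0.85 m from the base axis. Payload 4.5 kg.
Tool frame: the origin (TCP) lies midway between the tips of the shut fingers; the grasp point (between the pads) lies 19 mm behind it; z points along the fingers, y is the direction in which the jaws open and shut (so a half turn about z gives the same grasp; the last joint's range is limited). The gripper opens to 85 mm and grips with 20 to 120 N. Pads are 22 mm wide; open, the fingers measure 114 mm over their backs; the gripper's body (76 mm by 85 mm) begins 54 mm behind the grasp point. The pads swing forward as they close: fully open they stand 13 mm farther back than shut.
Start: joints at [1.157, 0.689, -0.195, 1.565, 0.157, 0.902, -0.215], TCP at [0.271, -0.563, 0.231] pointing down, gripper open.
Joint ranges: [-3.01, 3.01], [-0.46, 2.08], [-1.47, 1.51], [0.13, 2.56], [-1, 4.14], [0.04, 2.09], [-2.66, 2.66]. Speed limits (rad/s): [2.57, 2.57, 3.14, 3.14, 3.14, 3.14, 3.14].

INTERFACE

Orientations are given as a unit quaternion [w, x, y, z].
In Python, from workcell import bot gives the robot as it stands.
- The arm moves only by the tool arm_command, never from a script. Its argument "steps" is a list of rows, each an object of numbers: "x", "y", "z": the shift along the tool's x, y, z in m; "rx", "ry", "rz": the turn, a rotation vector about the tool's x, y, z in degrees; "claw": the opening, from 0 (shut) to 1 (fully open). In form: [{"x": .., "y": .., "z": .., "rx": .., "ry": .., "rz": .., "claw": ..}, ...]. A call has 1 to 5 rows; each row shifts and turns the commanded pose from where the row before left it, along the tool's axes as they then stand; what a row does not reach is not made up. A row lasts 1/10 s, in which the tool goes at most 50 mm and 8.59 degrees, less where a joint would pass 70% of its speed; a pose out of reach is approached as far as the arm can. A call with a gripper value outside its range is refused whole. The fingers move at their own pace and stop on an object; "squeeze" is the grip in N (left out, the last holds). Time passes only in rows, so rows that do not move let the fingers close. It gives the time, the measured TCP pose, the force and the opening at its end, in the units of the state.
- bot.state(): the state, without advancing time (a new reading comes with each control period).
- bot.snapshot(name): name is "scene" or "side" or "wrist"; returns (picture, depth): 400x640x3 uint8, blue, green, red; 400x640 float32, m along the optical axis (not along the pixel's ray), 0 where there is no reading.
- bot.get_calibration(name): a dict with "vertical_fov" (degrees; the focal length in pixels is half the picture's height over the tangent of half this angle, whatever the lens; pixels are square), "cx", "cy" (the principal point, pixels), "rvec" (rotation vector, rad) and "tvec" (3), from world to camera coordinates, as OpenCV has them. Camera axes: x right, y down, z forward; pixel columns grow to the right and rows downward; lengths in m; the calibration is good to about 2 mm. The wrist camera is an equidistant fisheye: a pixel r from the principal point sees the ray r / f radians off the axis. A picture is of the moment at which its call begins: read the wrist's pose just before it. get_calibration takes no time and is no camera call; for the wrist camera it gives the pose at the moment of the call.
- bot.hand_in(): hands the job in, once; it reports no verdict.
Trained networks look in the newest picture that a camera, given by its name, has taken for a name from the list of things; names that differ only in an ending like _2 or _b are one class to them, and where a whole thing is asked for, a point or a joint stands for the part that bears it (a point fixed in the world has none). Each returns a list of dicts, best first, with "confidence" (0 to 1); they miss things now and then, are a little off and sometimes report something else, mostly with a low value. They report only what shows in the picture. A call takes as long as a camera call. They do not tell look-alikes from the thing itself.
- bot.trace(target, camera): "mask" (400x640 bool, what is visible of it) and "position" ([row, column] in pixels, amid what is visible of it).
The state is a dict: "time_s": time; "joint_pos": joint angles; "qvel": joint speeds; "joint_torque": joint torques, N m; "position": TCP position; "eef_rot": TCP orientation; "contact_force": force on the tool from outside, world axes, zero at the start; "moment": the same for the moment, N m; "finger_gap": finger opening in m.
Only numpy, scipy, OpenCV 4.12 (cv2) and the standard library are available. Lean on these libraries where they do the work, as an engineer would, in place of code of your own. Each camera call takes 0.05 s, during which the arm holds its last target. There are 200 camera calls.

TASK

A heat sink has just been set on the chip of a small board and must be clamped in the bench press. Push the carrier with board and heat sink along its rails until it is fully home against the stops, then push the hand wheel round by its upright handle, clockwise seen from above, through exactly one full turn, so that the handle stands again where it started, and not on past it. Only push with the fingers: do not lift the carrier, do not touch or shift the heat sink, and leave the other things on the table where they are.

Things in the scene. Friction and masses are not known exactly. Their poses are not given: they have to be found in the camera images.
- press: Grey bench screw press, fixed. Origin on the table under the vertical screw axis; x runs along the rails into the press, z up. Base x = -165 to 75 mm, 136 wide, top at z = 18; rails 10 high, 76 apart; stop faces at x = 36. Two 16 mm columns at y = -57 and 57 carry a crossbeam 142 wide, 42 deep, z = 112 to 138 (column nuts to 153). The hand wheel is above it.
- carrier: Loose aluminium plate, about 0.4 kg, that slides between the rails (2 mm play each side), axes as the press's. Origin on its underside below the chip's middle; plate x = -140 to 36 mm, 72 wide, 8 thick, with a green board 64 x 64 and black chip on it. It starts drawn out by 45 to 60 mm; home against the stops its origin is at x = 0 of the press, on the screw axis.
- push_bar (a point): Middle of the outer face (looking away from the press) of the carrier's upright push bar, at x = -140, z = 21 mm in the carrier's frame. Bar 60 mm wide, 12 thick, from the plate to 35 mm above the carrier's underside (53 mm above the table). Pushed towards +x of the press.
- heatsink: Loose light-metal finned heat sink 26 x 32 x 14 mm lying on the chip, 0.05 kg, only held by friction. Origin at the centre of its underside, 12.5 mm above the carrier's underside.
- pad: Sprung pad, black rubber foot 25 mm in diameter below the ram on the screw axis. Its origin is on that axis 50 mm below the foot's face (at table height when the wheel reads 0). The foot is 3 to 5.5 mm above the heat sink (once that is under it) before the turn and bears on it with about 5 to 8 N after one turn.
- handwheel (a joint): Turn of the hand wheel in rad, growing clockwise seen from above; starts anywhere from 0 to 2.0, one full turn adds 6.283. The screw lowers wheel, ram and pad by 8 mm a turn. The wheel turns stiffly (0.1 N m, 2 N at the handle), stays where it is left, and stops at -0.4 and at 10.
- hub (a point): Centre of the hand wheel, on the screw axis at mid-height of its rim, 175 to 178 mm above the table at the start; sinks 8 mm a turn. Dark steel wheel with three spokes; rim 112 mm in outer diameter, 12 thick (6 above and below this point); hub nut to 16 mm above this point.
- handle: Black upright revolving handle on the rim at the end of one spoke; origin in its middle, 50 mm from the screw axis and 35 mm above the hub point. Grip 20 mm in diameter, turning freely on its own stud, from 10 to 59 mm above the hub point, free all round above the rim.
- paste_syringe: Paste syringe, 118 mm long, 18 mm thick, lying beside the press on the robot's side; to be left alone. Origin at the centre of its underside.
- flux_tin: Small round tin, 50 mm in diameter, 18 mm high, beside the press on the robot's side; to be left alone. Origin at the centre of its underside.
- capacitor: Blue capacitor standing upright, 16 mm in diameter, 43 mm high with its leads, beside the press on the far side; to be left alone. Origin at the centre of its underside.
- screwdriver_1: Screwdriver, 146 mm long, 12 mm thick, lying beside the press on the far side; to be left alone. Origin at the centre of its underside.
- standoff_1: Brass standoff, 29 mm long, 8 mm thick, lying beside the press on the far side; to be left alone. Origin at the centre of its underside.
Not all that is in view belongs to the job. Several things have the shape of the heatsink; the one meant has the colours described above.

How it is judged:
On the way, in this order (a step that is already met when the one before it is completed fails the run):
1. the carrier is home against the stops, before the wheel has been turned an eighth of a turn (x of carrier in the frame of press above -0.0025 m and distance of hub from where it was at the start of the episode below 0.001 m), for 0.2 s.
2. the wheel has been turned half round, with the fingers pushing on its handle (distance of hub from where it was at the start of the episode above 0.004 m and contact force between handle and the fingers above 0.3 N).
At the end, for the whole second after the job is handed in: Wheel turned clockwise one turn from its start, within 15 degrees (7.65 to 8.35 mm lower); carrier within 2.5 mm of its stops; heat sink flat, within 4 mm of the chip's middle, pad bearing on it with over 2.5 N; all at rest (distance of hub from where it was at the start of the episode between 0.00765 and 0.00835 m and x of carrier in the frame of press above -0.0025 m and contact force between pad and heatsink above 2.5 N and x of heatsink in the frame of carrier between -0.004 and 0.004 m and y of heatsink in the frame of carrier between -0.004 and 0.004 m and angle between heatsink's own z axis and vertical below 0.08 rad and velocity of joint handwheel below 0.1 rad/s and linear speed of carrier below 0.01 m/s); the robot touches nothing.
It fails at once if the wheel is wound on more than 25 degrees past one turn (distance of hub from where it was at the start of the episode above 0.00856 m).
It fails at once if the carrier is lifted (z of carrier in the frame of press above 0.026 m).
It fails at once if the heat sink is touched by the robot (contact force between heatsink and the arm above 0.5 N).
It fails at once if the heat sink is touched by the fingers (contact force between heatsink and the fingers above 0.5 N).
It fails at once if something beside the press is pushed away or knocked over (distance of any of paste_syringe, flux_tin, capacitor, screwdriver_1, standoff_1 from where it was at the start of the episode above 0.025 m or angle between capacitor's own z axis and vertical above 0.5 rad).
It also fails if it takes over 58 s, if anything falls off the work surface, if the arm or the gripper's body presses on something with over 40 N, if the wrist force passes 120 N, or if a joint passes its speed limit or range.

## Working session

There is one attempt and no reset: what is moved stays moved. The work goes in short steps, Python scripts to look and compute and a tool call to move; the robot and the scene stay as the last step left them, time stands still between calls to the robot, and variables do not carry over. Pictures are saved under pics/ and viewed, on a budget of 10 in all, crops included, one or two more only if the job needs it, and the job is handed in when it is done.

Besides the shell and the picture viewer there is one more tool, called after "Request:" by a JSON object that holds its "method" and its "body", one argument or row to a line. arm_command: Moves the arm, as the interface text tells. Its arguments: {"type":"object","properties":{"steps":{"type":"array"},"squeeze":{"type":"number"}},"required":["steps"]}

```bash
mkdir -p pics
cat > h.py <<'E'
import numpy as np,cv2
from workcell import bot
def cal(n):
    c=bot.get_calibration(n);f=200/np.tan(np.radians(c["vertical_fov"])/2)
    R=cv2.Rodrigues(np.array(c["rvec"],float))[0];return f,c["cx"],c["cy"],R,np.array(c["tvec"],float)
def world(n,depth,mask):
    f,cx,cy,R,t=cal(n);v,u=np.nonzero(mask&(depth>0));z=depth[v,u]
    if n=="wrist":
        dx,dy=u-cx,v-cy;r=np.hypot(dx,dy)+1e-9;th=r/f
        P=np.c_[dx/r*np.tan(th)*z,dy/r*np.tan(th)*z,z]
    else: P=np.c_[(u-cx)/f*z,(v-cy)/f*z,z]
    return (P-t)@R,u,v
E
python3 - <<'E'
from h import *
for n in("scene","side","wrist"):
    p,d=bot.snapshot(n);cv2.imwrite(f"pics/{n}0.png",p);np.save(n+"d.npy",d)
    f,cx,cy,R,t=cal(n);print(n,f,(-R.T@t).round(3))
    if n=="wrist":continue
    for k in("press","carrier","push_bar","heatsink","pad","handwheel","handle","paste_syringe","flux_tin","capacitor","screwdriver_1","standoff_1"):
        for r in bot.trace(k,n)[:2]:
            P,_,_=world(n,d,r["mask"]);
            print(k,round(r["confidence"],2),np.round(r["position"]),len(P), (np.median(P,0).round(3),P.min(0).round(3),P.max(0).round(3)) if len(P) else "")
s=bot.state();print(s["time_s"],s["position"],s["eef_rot"],s["finger_gap"])
E
```

```text
scene 509.2671313218001 [-0.008 -0.14   0.767]
press 0.61 [243. 357.] 8269 (array([0.5  , 0.067, 0.026]), array([ 0.428, -0.014, -0.003]), array([0.772, 0.26 , 0.237]))
carrier 0.83 [234. 293.] 2679 (array([0.499, 0.192, 0.027]), array([ 0.452,  0.072, -0.002]), array([0.558, 0.296, 0.117]))
push_bar 0.86 [231. 291.] 2511 (array([0.498, 0.195, 0.027]), array([ 0.452,  0.072, -0.002]), array([0.555, 0.291, 0.131]))
heatsink 0.76 [290. 249.] 307 (array([0.367, 0.2  , 0.011]), array([ 0.351,  0.188, -0.001]), array([0.391, 0.22 , 0.017]))
heatsink 0.74 [265. 217.] 262 (array([0.382, 0.282, 0.012]), array([ 0.366,  0.266, -0.001]), array([0.404, 0.305, 0.017]))
pad 0.42 [308. 369.] 672 (array([0.434, 0.003, 0.017]), array([ 0.413, -0.02 ,  0.001]), array([0.462, 0.028, 0.021]))
pad 0.37 [296. 315.] 526 (array([0.416, 0.091, 0.014]), array([ 0.382,  0.04 , -0.003]), array([0.448, 0.149, 0.02 ]))
handwheel 0.94 [188. 364.] 1907 (array([0.521, 0.068, 0.182]), array([ 0.476,  0.019, -0.002]), array([0.763, 0.194, 0.237]))
handle 0.84 [197. 371.] 335 (array([0.488, 0.042, 0.216]), array([ 0.4
[... 2422 characters left out ...]
([0.507, 0.055, 0.237]))
paste_syringe 0.78 [215. 340.] 254 (array([0.419, 0.099, 0.012]), array([ 0.383,  0.044, -0.003]), array([0.449, 0.149, 0.019]))
flux_tin 0.68 [198. 316.] 99 (array([0.434, 0.018, 0.015]), array([ 0.417,  0.002, -0.001]), array([0.465, 0.032, 0.021]))
screwdriver_1 0.71 [271. 278.] 154 (array([0.627, 0.138, 0.009]), array([ 0.617,  0.092, -0.   ]), array([0.636, 0.178, 0.014]))
standoff_1 0.37 [296. 311.] 27 (array([0.609, 0.239, 0.006]), array([0.599, 0.235, 0.003]), array([0.617, 0.245, 0.008]))
wrist 309.70691628693146 [ 0.346 -0.526  0.373]
1.35 [ 0.2706326  -0.56339898  0.23132564] [4.37472700e-05 9.75037433e-01 2.22040542e-01 1.43770751e-05] 0.08544584435965553
```

View pics/scene0.png

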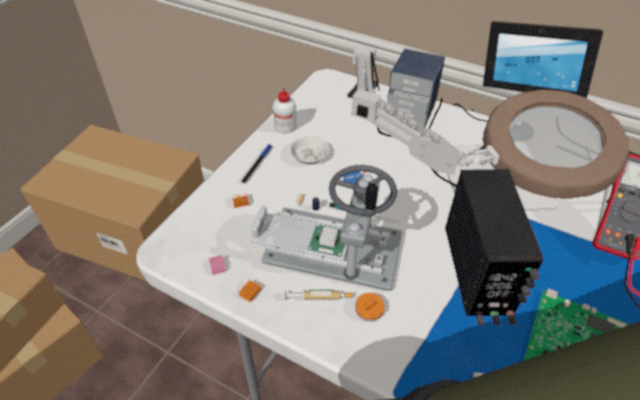

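View pics/side0.png

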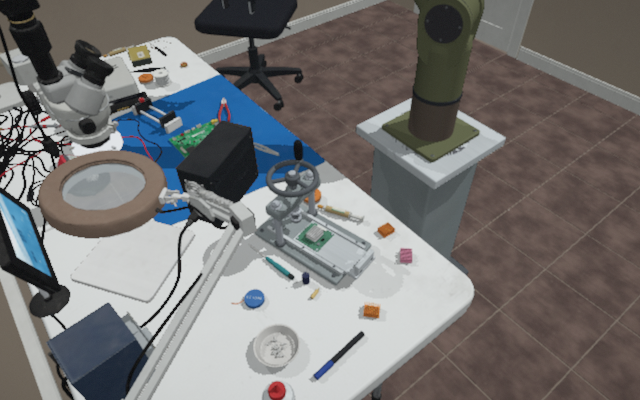

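The scene shows the press at about (340,240). The handle is at (371,195), the push bar at (262,220), and the grey heat sink on the green board at (328,237). The orange and pink look-alikes at (249,290), (217,265) and (241,200) lie on the table, so they aren't the one meant. The black supply at (490,240) and the lamp are obstacles. Next I measure geometry.

Run:
```python
from h import *
from scipy.optimize import least_squares
A=[]
for n in("scene","side"):
    d=np.load(n+"d.npy");P,u,v=world(n,d,np.ones(d.shape,bool));A.append(P)
    c=(abs(P[:,0]-.53)<.1)&(abs(P[:,1]-.08)<.1)
    top=P[c&(P[:,2]>.174)&(P[:,2]<.19)]
    f=lambda q:np.hypot(top[:,0]-q[0],top[:,1]-q[1])-.050
    # rim top: use radius 44..56 band, robust
    r=least_squares(f,[.535,.08],loss="cauchy",f_scale=.004)
    dd=np.hypot(*(top[:,:2]-r.x).T);b=(dd>.042)&(dd<.058)
    print(n,"hub",r.x.round(4),len(top),"rim z pct",np.percentile(top[b,2],[10,50,90]).round(4), "r rng",np.percentile(dd[b],[5,95]).round(4))
    hd=P[c&(P[:,2]>.197)];g=lambda q:np.hypot(hd[:,0]-q[0],hd[:,1]-q[1])-.010
    r2=least_squares(g,hd[:,:2].mean(0)+.3*(hd[:,:2].mean(0)-(-cal(n)[3].T@cal(n)[4])[:2])/50,loss="cauchy",f_scale=.002)
    print(" handle",r2.x.round(4),hd.mean(0).round(4),hd[:,2].max().round(4),"R",np.hypot(*(r2.x-r.x)).round(4))
    # rails/carrier region
    bar=P[(abs(P[:,0]-.5)<.08)&(P[:,1]>.15)&(P[:,1]<.33)&(P[:,2]>.042)&(P[:,2]<.062)]
    rc=cv2.minAreaRect((bar[:,:2]*1000).astype(np.float32));print(" bar",rc,len(bar),bar.mean(0).round(4))
    rl=P[(abs(P[:,0]-.5)<.12)&(P[:,1]>-.05)&(P[:,1]<.33)&(P[:,2]>.012)&(P[:,2]<.06)&(P[:,0]>.455-0.0)]
    rc=cv2.minAreaRect((rl[:,:2]*1000).astype(np.float32));print(" base",rc)
A=np.vstack(A)
# top-down height map
im=np.zeros((600,800),np.float32);ix=((.9-A[:,0])*1000/1.5).astype(int);iy=((.55-A[:,1])*1000/1.5).astype(int)
k=(ix>=0)&(ix<600)&(iy>=0)&(iy<800)&(A[:,2]<.7);np.maximum.at(im,(ix[k],iy[k]),A[k,2])
im=cv2.dilate(im,np.ones((3,3)));o=cv2.applyColorMap((np.clip(im/.35,0,1)*255).astype(np.uint8),cv2.COLORMAP_JET)
for i in range(10):
    cv2.line(o,(0,int((.9-.1*i)/.0015)),(800,int((.9-.1*i)/.0015)),(255,255,255),1)
for j in range(-6,6):
    x=int((.55-.1*j)/.0015);cv2.line(o,(x,0),(x,600),(255,255,255),1);cv2.putText(o,f"{j/10}",(x,595),0,.4,(255,255,255))
cv2.imwrite("pics/map.png",o)
```

```text
scene hub [0.5294 0.0724] 1536 rim z pct [0.1772 0.1813 0.1834] r rng [0.0445 0.0548]
 handle [0.4949 0.0443] [0.4882 0.0418 0.2197] 0.237 R 0.0445
 bar ((486.0765380859375, 256.9386901855469), (59.287899017333984, 13.129226684570312), 13.724356651306152) 203 [0.4842 0.2552 0.0512]
 base ((535.6912231445312, 157.796875), (342.27105712890625, 161.34197998046875), 89.99149322509766)
side hub [0.5363 0.0781] 965 rim z pct [0.1762 0.1801 0.1824] r rng [0.0447 0.0549]
 handle [0.4945 0.0428] [0.4983 0.0489 0.2181] 0.2365 R 0.0547
 bar ((490.0968017578125, 259.304443359375), (59.367469787597656, 12.532930374145508), 14.086094856262207) 167 [0.4918 0.2607 0.0502]
 base ((535.3301391601562, 168.26559448242188), (161.1508026123047, 322.7535400390625), 0.571134626865387)
```

View pics/map.png

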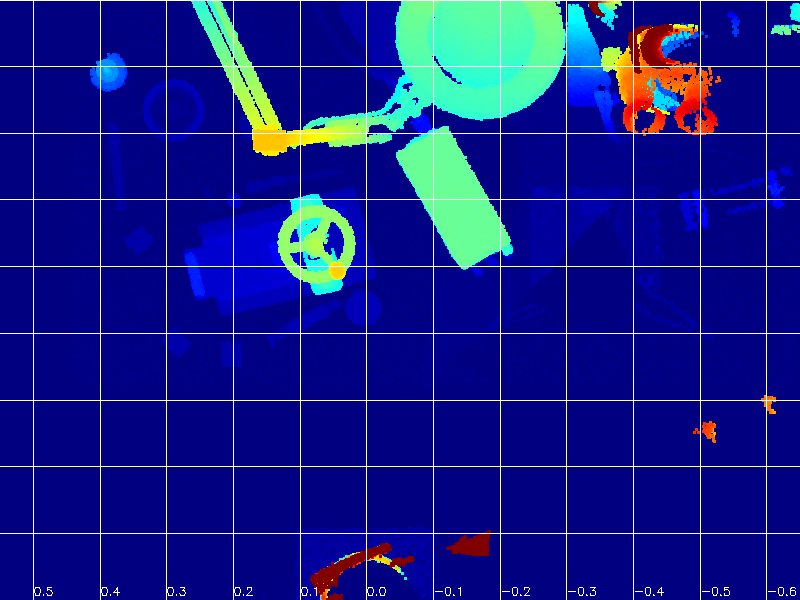

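The map confirms it: wheel hub about (0.533, 0.0755), handle about (0.4945, 0.0435), R = 50 mm, and press x direction about -76.2°. The carrier is drawn out about 54 mm. The lamp arm is below 0.3 m and the supply is at y < -0.05. I raise, square up to the press and travel.

Request:
{"method": "arm_command", "body": {
  "steps": [
    {"z":-0.04,"rz":4,"claw":0},
    {"z":-0.04,"rz":4},
    {"z":-0.04,"rz":3.8},
    {"x":0.034,"y":-0.036},
    {"x":0.034,"y":-0.036}
  ],
  "squeeze": 20
}}

```text
$.steps[0]: bad value
```

Request:
{"method": "arm_command", "body": {
  "steps": [
    {"x":0.034,"y":-0.036},
    {"x":0.034,"y":-0.036},
    {"x":0.034,"y":-0.036},
    {"x":0.034,"y":-0.036},
    {"x":0.034,"y":-0.036}
  ]
}}

```text
$.steps[0]: bad value
```

Request:
{"method": "arm_command", "body": {
  "steps": [
    {"x":0.034,"y":-0.036},
    {"x":0.034,"y":-0.036},
    {"x":0.034,"y":-0.036},
    {"x":0.007,"y":-0.043},
    {"x":0.007,"y":-0.043}
  ]
}}

```text
$.steps[0]: bad value
```

Request:
{"method": "arm_command", "body": {
  "steps": [
    {"x":0.007,"y":-0.043},
    {"x":0.007,"y":-0.043},
    {"x":0.007,"y":-0.043},
    {"x":0.007,"y":-0.043},
    {"x":0.007,"y":-0.043}
  ]
}}

```text
$.steps[0]: bad value
```

Request:
{"method": "arm_command", "body": {
  "steps": [
    {"x":0.006,"y":-0.043},
    {"x":0.006,"y":-0.043},
    {"x":0.005,"y":-0.043},
    {},
    {}
  ]
}}

```text
$.steps[0]: bad value
```

Request:
{"method": "arm_command", "body": {
  "steps": [
    {"x":0,"y":0,"z":-0.04,"rx":0,"ry":0,"rz":4,"claw":0},
    {"x":0,"y":0,"z":-0.04,"rx":0,"ry":0,"rz":4,"claw":0},
    {"x":0,"y":0,"z":-0.04,"rx":0,"ry":0,"rz":3.8,"claw":0},
    {"x":0.034,"y":-0.036,"z":0,"rx":0,"ry":0,"rz":0,"claw":0},
    {"x":0.034,"y":-0.036,"z":0,"rx":0,"ry":0,"rz":0,"claw":0}
  ],
  "squeeze": 20
}}

```text
time_s: 1.85
position: [0.3196, -0.4778, 0.3527]
eef_rot: [0.002, 0.993, 0.119, 0.001]
contact_force: [1.2, 0.8, -0.1]
finger_gap: 0.0122
```

Request:
{"method": "arm_command", "body": {
  "steps": [
    {"x":0.034,"y":-0.036,"z":0,"rx":0,"ry":0,"rz":0,"claw":0},
    {"x":0.034,"y":-0.036,"z":0,"rx":0,"ry":0,"rz":0,"claw":0},
    {"x":0.034,"y":-0.036,"z":0,"rx":0,"ry":0,"rz":0,"claw":0},
    {"x":0.034,"y":-0.036,"z":0,"rx":0,"ry":0,"rz":0,"claw":0},
    {"x":0.034,"y":-0.036,"z":0,"rx":0,"ry":0,"rz":0,"claw":0}
  ]
}}

```text
time_s: 2.35
position: [0.442, -0.2599, 0.3516]
eef_rot: [0.0, 0.993, 0.121, 0.0]
contact_force: [0.1, 0.3, -0.6]
finger_gap: -0.0002
```

Request:
{"method": "arm_command", "body": {
  "steps": [
    {"x":0.034,"y":-0.036,"z":0,"rx":0,"ry":0,"rz":0,"claw":0},
    {"x":0.034,"y":-0.036,"z":0,"rx":0,"ry":0,"rz":0,"claw":0},
    {"x":0.034,"y":-0.036,"z":0,"rx":0,"ry":0,"rz":0,"claw":0},
    {"x":0.007,"y":-0.043,"z":0,"rx":0,"ry":0,"rz":0,"claw":0},
    {"x":0.007,"y":-0.043,"z":0,"rx":0,"ry":0,"rz":0,"claw":0}
  ]
}}

```text
time_s: 2.85
position: [0.5079, -0.0434, 0.3511]
eef_rot: [-0.0, 0.993, 0.121, 0.0]
contact_force: [1.1, -0.1, 0.4]
finger_gap: 0.0001
```

Request:
{"method": "arm_command", "body": {
  "steps": [
    {"x":0.007,"y":-0.043,"z":0,"rx":0,"ry":0,"rz":0,"claw":0},
    {"x":0.007,"y":-0.043,"z":0,"rx":0,"ry":0,"rz":0,"claw":0},
    {"x":0.007,"y":-0.043,"z":0,"rx":0,"ry":0,"rz":0,"claw":0},
    {"x":0.007,"y":-0.043,"z":0,"rx":0,"ry":0,"rz":0,"claw":0},
    {"x":0.007,"y":-0.043,"z":0,"rx":0,"ry":0,"rz":0,"claw":0}
  ]
}}

```text
time_s: 3.35
position: [0.4896, 0.1732, 0.3515]
eef_rot: [0.0, 0.993, 0.121, 0.0]
contact_force: [0.8, -0.4, 0.1]
finger_gap: 0.0001
```

Request:
{"method": "arm_command", "body": {
  "steps": [
    {"x":0.006,"y":-0.043,"z":0,"rx":0,"ry":0,"rz":0,"claw":0},
    {"x":0.006,"y":-0.043,"z":0,"rx":0,"ry":0,"rz":0,"claw":0},
    {"x":0.005,"y":-0.043,"z":0,"rx":0,"ry":0,"rz":0,"claw":0},
    {"x":0,"y":0,"z":0,"rx":0,"ry":0,"rz":0,"claw":0},
    {"x":0,"y":0,"z":0,"rx":0,"ry":0,"rz":0,"claw":0}
  ]
}}

```text
time_s: 3.85
position: [0.475, 0.3019, 0.351]
eef_rot: [0.0, 0.993, 0.122, -0.0]
contact_force: [0.1, -0.8, -0.1]
finger_gap: 0.0003
```

```bash
cat >> h.py <<'E'
E0=np.array([.2391,-.971]);HUB=np.array([.533,.0755])
def meas(n):
    p,d=bot.snapshot(n)
    for k in("handle","handwheel"):
        for r in bot.trace(k,n)[:1]:
            P,_,_=world(n,d,r["mask"]);print(n,k,round(r["confidence"],2),np.round(r["position"]),len(P))
    P,u,v=world(n,d,np.ones(d.shape,bool));c=np.hypot(*(P[:,:2]-HUB).T)<.075
    from scipy.optimize import least_squares
    hd=P[c&(P[:,2]>.195)&(P[:,2]<.26)];C=(-cal(n)[3].T@cal(n)[4])[:2]
    return P,hd,C,p,d
E
python3 - <<'E'
from h import *
P,hd,C,p,d=meas("wrist");cv2.imwrite("pics/w1.png",p)
bar=P[(abs(P[:,0]-.49)<.06)&(P[:,1]>.15)&(P[:,1]<.3)&(P[:,2]>.042)&(P[:,2]<.062)]
print(len(bar),cv2.minAreaRect((bar[:,:2]*1000).astype(np.float32)),np.percentile(bar[:,2],[10,50,90]))
print(len(hd),hd.mean(0),hd.min(0),hd.max(0),C)
c=np.hypot(*(P[:,:2]-HUB).T);t=P[(c<.065)&(P[:,2]>.174)&(P[:,2]<.19)];print(len(t),t.min(0),t.max(0))
hs=P[(P[:,2]>.037)&(P[:,2]<.05)&(abs(P[:,0]-.52)<.04)&(abs(P[:,1]-.13)<.04)];print(len(hs),hs.min(0),hs.max(0))
E
```

```text
wrist handle 0.75 [229. 537.] 451
wrist handwheel 0.88 [181. 515.] 3667
342 ((489.82568359375, 256.580322265625), (60.487510681152344, 12.797090530395508), 13.618208885192871) [0.04987864 0.05171342 0.05308465]
422 [0.49589039 0.04876179 0.21871657] [0.48530578 0.03728747 0.19556547] [0.50466113 0.05398666 0.2355716 ] [0.55746801 0.3204568 ]
2873 [0.47811553 0.01964048 0.17403133] [0.59019299 0.12950276 0.18997759]
245 [0.50377707 0.1110924  0.0370015 ] [0.54025739 0.14150663 0.04620535]
```

View pics/w1.png

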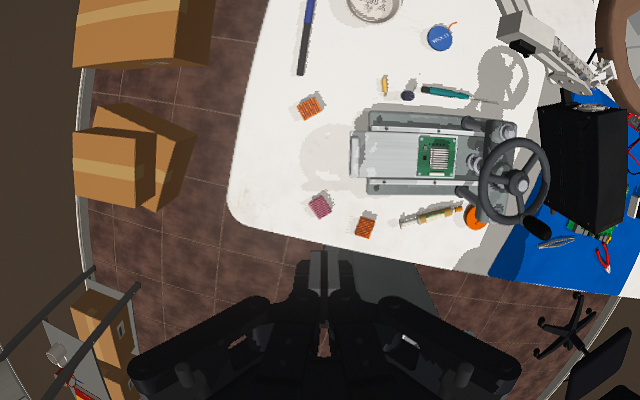

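Request:
{"method": "arm_command", "body": {
  "steps": [
    {"x":0,"y":0,"z":0.05,"rx":0,"ry":0,"rz":0,"claw":0},
    {"x":0,"y":0,"z":0.05,"rx":0,"ry":0,"rz":0,"claw":0},
    {"x":0,"y":0,"z":0.05,"rx":0,"ry":0,"rz":0,"claw":0},
    {"x":0,"y":0,"z":0.05,"rx":0,"ry":0,"rz":0,"claw":0},
    {"x":0,"y":0,"z":0.04,"rx":0,"ry":0,"rz":0,"claw":0}
  ]
}}

```text
time_s: 4.5
position: [0.4758, 0.2985, 0.1091]
eef_rot: [0.001, 0.993, 0.119, -0.001]
contact_force: [-0.2, 0.3, -0.5]
finger_gap: 0.0001
```

The wrist view shows the bar at (354,155), the grey heat sink at (437,155) and the hub at (519,183); the area behind the bar is clear. Its fit agrees with the other views: bar top 0.052 m, hub (0.534, 0.075).

Request:
{"method": "arm_command", "body": {
  "steps": [
    {"x":0.003,"y":0,"z":0.035,"rx":0,"ry":0,"rz":0,"claw":0},
    {"x":0,"y":0,"z":0.035,"rx":0,"ry":0,"rz":0,"claw":0},
    {"x":0,"y":0.005,"z":0,"rx":0,"ry":0,"rz":0,"claw":0},
    {"x":0,"y":0.005,"z":0,"rx":0,"ry":0,"rz":0,"claw":0},
    {"x":0,"y":0.003,"z":0,"rx":0,"ry":0,"rz":0,"claw":0}
  ]
}}

```text
time_s: 5.0
position: [0.4834, 0.288, 0.0432]
eef_rot: [-0.0, 0.993, 0.12, 0.002]
contact_force: [0.3, 1.0, 0.7]
finger_gap: -0.0
```

Request:
{"method": "arm_command", "body": {
  "steps": [
    {"x":0,"y":0.002,"z":0,"rx":0,"ry":0,"rz":0,"claw":0},
    {"x":0,"y":0.002,"z":0,"rx":0,"ry":0,"rz":0,"claw":0},
    {"x":0,"y":0.002,"z":0,"rx":0,"ry":0,"rz":0,"claw":0},
    {"x":0,"y":0.002,"z":0,"rx":0,"ry":0,"rz":0,"claw":0},
    {"x":0,"y":0.002,"z":0,"rx":0,"ry":0,"rz":0,"claw":0}
  ]
}}

```text
time_s: 5.5
position: [0.4841, 0.2793, 0.0415]
eef_rot: [-0.0, 0.993, 0.121, 0.0]
contact_force: [-0.5, 1.2, -0.3]
finger_gap: 0.0004
```

Request:
{"method": "arm_command", "body": {
  "steps": [
    {"x":0,"y":0.003,"z":0,"rx":0,"ry":0,"rz":0,"claw":0},
    {"x":0,"y":0.003,"z":0,"rx":0,"ry":0,"rz":0,"claw":0},
    {"x":0,"y":0.003,"z":0,"rx":0,"ry":0,"rz":0,"claw":0},
    {"x":0,"y":0.003,"z":0,"rx":0,"ry":0,"rz":0,"claw":0},
    {"x":0,"y":0.003,"z":0,"rx":0,"ry":0,"rz":0,"claw":0}
  ]
}}

```text
time_s: 6.0
position: [0.4877, 0.2648, 0.0413]
eef_rot: [-0.0, 0.993, 0.121, 0.0]
contact_force: [-0.9, 1.1, 1.7]
finger_gap: -0.0001
```

Request:
{"method": "arm_command", "body": {
  "steps": [
    {"x":0,"y":0.003,"z":0,"rx":0,"ry":0,"rz":0,"claw":0},
    {"x":0,"y":0.003,"z":0,"rx":0,"ry":0,"rz":0,"claw":0},
    {"x":0,"y":0.003,"z":0,"rx":0,"ry":0,"rz":0,"claw":0},
    {"x":0,"y":0.003,"z":0,"rx":0,"ry":0,"rz":0,"claw":0},
    {"x":0,"y":0.003,"z":0,"rx":0,"ry":0,"rz":0,"claw":0}
  ]
}}

```text
time_s: 6.5
position: [0.4913, 0.2499, 0.0413]
eef_rot: [-0.0, 0.993, 0.121, 0.0]
contact_force: [-0.6, 2.4, 0.6]
finger_gap: 0.0001
```

Request:
{"method": "arm_command", "body": {
  "steps": [
    {"x":0,"y":0.003,"z":0,"rx":0,"ry":0,"rz":0,"claw":0},
    {"x":0,"y":0.003,"z":0,"rx":0,"ry":0,"rz":0,"claw":0},
    {"x":0,"y":0.003,"z":0,"rx":0,"ry":0,"rz":0,"claw":0},
    {"x":0,"y":0.002,"z":0,"rx":0,"ry":0,"rz":0,"claw":0},
    {"x":0,"y":0.002,"z":0,"rx":0,"ry":0,"rz":0,"claw":0}
  ]
}}

```text
time_s: 7.0
position: [0.4944, 0.2373, 0.0413]
eef_rot: [-0.0, 0.993, 0.121, 0.0]
contact_force: [-1.5, 3.2, 1.0]
finger_gap: 0.0001
```

Run:
```python
from h import *
s=bot.state();print(s["position"],s["contact_force"])
for n in("scene","side"):
    p,d=bot.snapshot(n);P,u,v=world(n,d,np.ones(d.shape,bool))
    if n=="side":cv2.imwrite("pics/s1.png",cv2.resize(p[120:300,220:420],None,fx=3,fy=3))
    bar=P[(abs(P[:,0]-.49)<.06)&(P[:,1]>.14)&(P[:,1]<.3)&(P[:,2]>.043)&(P[:,2]<.058)]
    q=np.c_[(bar[:,:2]-[.534,.0748])@E0,(bar[:,:2]-[.534,.0748])@[.971,.2391]];print(len(q),np.percentile(q,[2,25,50,75,98],axis=0).round(4))
```

```text
[0.49439    0.23734834 0.04130152] [-1.45754559  3.15127455  0.98728471]
242 [[-0.1767 -0.0313]
 [-0.1533 -0.0182]
 [-0.1477 -0.0097]
 [-0.1433  0.0019]
 [-0.141   0.0213]]
125 [[-0.1796 -0.0034]
 [-0.1655  0.0081]
 [-0.1524  0.0115]
 [-0.1473  0.0203]
 [-0.1428  0.0301]]
```

Contact is working: about 3 N of drag, and about 13 mm to go.

Request:
{"method": "arm_command", "body": {
  "steps": [
    {"x":0,"y":0.002,"z":0,"rx":0,"ry":0,"rz":0,"claw":0},
    {"x":0,"y":0.002,"z":0,"rx":0,"ry":0,"rz":0,"claw":0},
    {"x":0,"y":0.002,"z":0,"rx":0,"ry":0,"rz":0,"claw":0},
    {"x":0,"y":0.002,"z":0,"rx":0,"ry":0,"rz":0,"claw":0},
    {"x":0,"y":0.002,"z":0,"rx":0,"ry":0,"rz":0,"claw":0}
  ]
}}

```text
time_s: 7.6
position: [0.4967, 0.2276, 0.0413]
eef_rot: [0.0, 0.993, 0.121, -0.0]
contact_force: [-0.7, 2.1, 0.5]
finger_gap: -0.0001
```

Request:
{"method": "arm_command", "body": {
  "steps": [
    {"x":0,"y":0.001,"z":0,"rx":0,"ry":0,"rz":0,"claw":0},
    {"x":0,"y":0.001,"z":0,"rx":0,"ry":0,"rz":0,"claw":0},
    {"x":0,"y":0.001,"z":0,"rx":0,"ry":0,"rz":0,"claw":0}
  ]
}}

```text
time_s: 7.9
position: [0.4974, 0.2248, 0.0413]
eef_rot: [0.0, 0.993, 0.121, 0.0]
contact_force: [-1.5, 3.1, 0.7]
finger_gap: 0.0001
```

Request:
{"method": "arm_command", "body": {
  "steps": [
    {"x":0,"y":0.001,"z":0,"rx":0,"ry":0,"rz":0,"claw":0},
    {"x":0,"y":0.001,"z":0,"rx":0,"ry":0,"rz":0,"claw":0}
  ]
}}

```text
time_s: 8.1
position: [0.4976, 0.2241, 0.0413]
eef_rot: [-0.001, 0.993, 0.121, 0.0]
contact_force: [-1.4, 5.8, 0.3]
finger_gap: 0.0
```

Request:
{"method": "arm_command", "body": {
  "steps": [
    {"x":0,"y":0.001,"z":0,"rx":0,"ry":0,"rz":0,"claw":0},
    {"x":0,"y":0.001,"z":0,"rx":0,"ry":0,"rz":0,"claw":0},
    {"x":0,"y":0,"z":0,"rx":0,"ry":0,"rz":0,"claw":0}
  ]
}}

```text
time_s: 8.4
position: [0.4977, 0.224, 0.0413]
eef_rot: [-0.002, 0.993, 0.122, 0.0]
contact_force: [-2.9, 8.2, 0.4]
finger_gap: -0.0
```

Carrier is home: the position stalls while the force rises from 3 to 8 N, and the face arrives where the stop geometry predicts. I back off and rise.

Request:
{"method": "arm_command", "body": {
  "steps": [
    {"x":0,"y":-0.008,"z":0,"rx":0,"ry":0,"rz":0,"claw":0},
    {"x":0,"y":-0.02,"z":0,"rx":0,"ry":0,"rz":0,"claw":0},
    {"x":0,"y":-0.005,"z":-0.04,"rx":0,"ry":0,"rz":0,"claw":0},
    {"x":0,"y":0,"z":-0.05,"rx":0,"ry":0,"rz":0,"claw":0},
    {"x":0,"y":0,"z":-0.05,"rx":0,"ry":0,"rz":0,"claw":0}
  ]
}}

```text
time_s: 8.9
position: [0.4899, 0.2514, 0.1821]
eef_rot: [0.002, 0.993, 0.12, -0.001]
contact_force: [2.2, 0.4, -0.0]
finger_gap: 0.0002
```

Request:
{"method": "arm_command", "body": {
  "steps": [
    {"x":0,"y":0,"z":-0.05,"rx":0,"ry":0,"rz":0,"claw":0},
    {"x":0,"y":0,"z":-0.05,"rx":0,"ry":0,"rz":0,"claw":0},
    {"x":0,"y":0,"z":-0.04,"rx":0,"ry":0,"rz":0,"claw":0},
    {"x":0,"y":0,"z":0,"rx":0,"ry":0,"rz":0,"claw":0}
  ]
}}

```text
time_s: 9.3
position: [0.4933, 0.2535, 0.3269]
eef_rot: [-0.001, 0.993, 0.119, 0.005]
contact_force: [0.7, 0.0, -1.0]
finger_gap: -0.0
```

```bash
sed -i 's/HUB=.*/HUB=np.array([.534,.0748])/' h.py
python3 - <<'E'
from h import *
s=bot.state();print(s["position"],s["eef_rot"],s["time_s"])
H=HUB;N=np.array([.971,.2391])
for n in("scene","side","wrist"):
    p,d=bot.snapshot(n);P,u,v=world(n,d,np.ones(d.shape,bool));cv2.imwrite(f"pics/{n}2.png",p)
    q=np.c_[(P[:,:2]-H)@E0,(P[:,:2]-H)@N,P[:,2]]
    b=q[(q[:,0]<-.1)&(q[:,0]>-.21)&(abs(q[:,1])<.04)&(q[:,2]>.046)&(q[:,2]<.058)];print(n,"bar",len(b),np.percentile(b,[3,50,97],axis=0).round(4).tolist())
    h=P[(np.hypot(q[:,0],q[:,1])<.075)&(q[:,2]>.197)&(q[:,2]<.235)];print(" handle",len(h),h.min(0).round(4),h.max(0).round(4),h.mean(0).round(4))
    t=P[(np.hypot(q[:,0],q[:,1])<.07)&(q[:,2]>.178)&(q[:,2]<.188)];print(" rim",t.min(0).round(4),t.max(0).round(4))
    f,cx,cy,R,tt=cal(n)
    k=P[(P[:,0]>.45)&(P[:,0]<.75)&(P[:,1]<-.05)&(P[:,1]>-.22)];print(" psu top",np.percentile(k[:,2],99).round(3))
    if n=="wrist":
        cv2.imwrite("pics/w2c.png",cv2.resize(p[60:260,330:600],None,fx=2.8,fy=2.8))
E
```

```text
[0.49331533 0.25354669 0.32693628] [-0.00139662  0.99282321  0.11947441  0.0050972 ] 9.3
scene bar 184 [[-0.1388, -0.0304, 0.0472], [-0.1326, -0.004, 0.0523], [-0.1278, 0.0245, 0.0556]]
 handle 261 [0.4825 0.0339 0.1971] [0.5007 0.0532 0.235 ] [0.488  0.0417 0.2188]
 rim [0.4757 0.0187 0.178 ] [0.5873 0.1286 0.1879]
 psu top 0.168
side bar 135 [[-0.1402, -0.0282, 0.0468], [-0.1359, 0.0032, 0.0513], [-0.1298, 0.029, 0.0538]]
 handle 145 [0.486  0.0375 0.197 ] [0.5051 0.0554 0.2349] [0.4983 0.0489 0.2184]
 rim [0.4817 0.0216 0.178 ] [0.59   0.1327 0.188 ]
 psu top 0.167
wrist bar 349 [[-0.1409, -0.0282, 0.0474], [-0.136, -0.0001, 0.0505], [-0.1304, 0.0271, 0.0519]]
 handle 522 [0.4844 0.0387 0.197 ] [0.504  0.0567 0.234 ] [0.4955 0.0509 0.2184]
 rim [0.4783 0.0227 0.178 ] [0.5881 0.1321 0.1879]
 psu top 0.165
```

View pics/w2c.png

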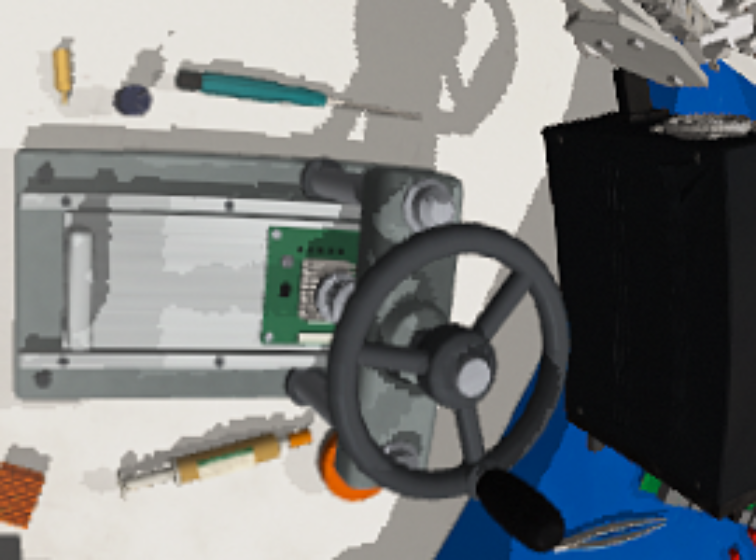

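The crop shows the carrier home (bar -0.140 to -0.128 in press x in all views), the heat sink under the pad, and the handle still at its start angle (about -141° from the hub). Now I move over the handle's trailing side.

Request:
{"method": "arm_command", "body": {
  "steps": [
    {"x":-0.005,"y":0.046,"z":0,"rx":0,"ry":0,"rz":0,"claw":0},
    {"x":-0.005,"y":0.046,"z":0,"rx":0,"ry":0,"rz":0,"claw":0},
    {"x":-0.005,"y":0.046,"z":0,"rx":0,"ry":0,"rz":0,"claw":0},
    {"x":-0.005,"y":0.046,"z":0,"rx":0,"ry":0,"rz":0,"claw":0},
    {"x":-0.004,"y":0.044,"z":0,"rx":0,"ry":0,"rz":0,"claw":0}
  ]
}}

```text
time_s: 9.95
position: [0.5203, 0.023, 0.3192]
eef_rot: [0.0, 0.993, 0.12, -0.003]
contact_force: [1.3, -0.5, 0.3]
finger_gap: 0.0
```

Request:
{"method": "arm_command", "body": {
  "steps": [
    {"x":0,"y":0,"z":0,"rx":0,"ry":0,"rz":0,"claw":0},
    {"x":0,"y":0,"z":0,"rx":0,"ry":0,"rz":0,"claw":0},
    {"x":0,"y":0,"z":0,"rx":0,"ry":0,"rz":0,"claw":0}
  ]
}}

```text
time_s: 10.25
position: [0.5209, 0.0271, 0.3202]
eef_rot: [-0.0, 0.993, 0.122, -0.001]
contact_force: [0.2, -0.3, -0.1]
finger_gap: 0.0002
```

Run:
```python
import numpy as np
r=50;a=[-114-6*i for i in range(64)]
p=np.array([[r*np.cos(np.radians(t)),-r*np.sin(np.radians(t))] for t in a])
for i,d in enumerate(np.diff(np.round(p,1),axis=0)):print(i+1,f"{a[i+1]+14}",d.round(1).tolist(),end=" ; " if (i+1)%5 else "\n")
```

```text
1 -106 [-4.7, -2.4] ; 2 -112 [-4.4, -2.8] ; 3 -118 [-4.1, -3.3] ; 4 -124 [-3.7, -3.7] ; 5 -130 [-3.3, -4.1]
6 -136 [-2.8, -4.4] ; 7 -142 [-2.4, -4.7] ; 8 -148 [-1.9, -4.8] ; 9 -154 [-1.3, -5.1] ; 10 -160 [-0.8, -5.2]
11 -166 [-0.3, -5.2] ; 12 -172 [0.3, -5.2] ; 13 -178 [0.8, -5.2] ; 14 -184 [1.3, -5.1] ; 15 -190 [1.9, -4.8]
16 -196 [2.4, -4.7] ; 17 -202 [2.8, -4.4] ; 18 -208 [3.3, -4.1] ; 19 -214 [3.7, -3.7] ; 20 -220 [4.1, -3.3]
21 -226 [4.4, -2.8] ; 22 -232 [4.7, -2.4] ; 23 -238 [4.8, -1.9] ; 24 -244 [5.1, -1.3] ; 25 -250 [5.2, -0.8]
26 -256 [5.2, -0.3] ; 27 -262 [5.2, 0.3] ; 28 -268 [5.2, 0.8] ; 29 -274 [5.1, 1.3] ; 30 -280 [4.8, 1.9]
31 -286 [4.7, 2.4] ; 32 -292 [4.4, 2.8] ; 33 -298 [4.1, 3.3] ; 34 -304 [3.7, 3.7] ; 35 -310 [3.3, 4.1]
36 -316 [2.8, 4.4] ; 37 -322 [2.4, 4.7] ; 38 -328 [1.9, 4.8] ; 39 -334 [1.3, 5.1] ; 40 -340 [0.8, 5.2]
41 -346 [0.3, 5.2] ; 42 -352 [-0.3, 5.2] ; 43 -358 [-0.8, 5.2] ; 44 -364 [-1.3, 5.1] ; 45 -370 [-1.9, 4.8]
46 -376 [-2.4, 4.7] ; 47 -382 [-2.8, 4.4] ; 48 -388 [-3.3, 4.1] ; 49 -394 [-3.7, 3.7] ; 50 -400 [-4.1, 3.3]
51 -406 [-4.4, 2.8] ; 52 -412 [-4.7, 2.4] ; 53 -418 [-4.8, 1.9] ; 54 -424 [-5.1, 1.3] ; 55 -430 [-5.2, 0.8]
56 -436 [-5.2, 0.3] ; 57 -442 [-5.2, -0.3] ; 58 -448 [-5.2, -0.8] ; 59 -454 [-5.1, -1.3] ; 60 -460 [-4.8, -1.9]
61 -466 [-4.7, -2.4] ; 62 -472 [-4.4, -2.8] ; 63 -478 [-4.1, -3.3] ;
```

Request:
{"method": "arm_command", "body": {
  "steps": [
    {"x":0.004,"y":0.002,"z":0.04,"rx":0,"ry":0,"rz":0,"claw":0},
    {"x":0,"y":0,"z":0.04,"rx":0,"ry":0,"rz":0,"claw":0},
    {"x":0,"y":0,"z":0.037,"rx":0,"ry":0,"rz":0,"claw":0},
    {"x":0,"y":0,"z":0,"rx":0,"ry":0,"rz":0,"claw":0},
    {"x":0,"y":0,"z":0,"rx":0,"ry":0,"rz":0,"claw":0}
  ]
}}

```text
time_s: 10.75
position: [0.526, 0.0264, 0.2044]
eef_rot: [-0.0, 0.993, 0.122, -0.001]
contact_force: [-0.1, 0.4, 0.8]
finger_gap: -0.0
```

Request:
{"method": "arm_command", "body": {
  "steps": [
    {"x":-0.0047,"y":-0.0024,"z":0,"rx":0,"ry":0,"rz":0,"claw":0},
    {"x":-0.0044,"y":-0.0028,"z":0,"rx":0,"ry":0,"rz":0,"claw":0},
    {"x":-0.0041,"y":-0.0033,"z":0,"rx":0,"ry":0,"rz":0,"claw":0},
    {"x":-0.0037,"y":-0.0037,"z":0,"rx":0,"ry":0,"rz":0,"claw":0},
    {"x":-0.0033,"y":-0.0041,"z":0,"rx":0,"ry":0,"rz":0,"claw":0}
  ]
}}

```text
time_s: 11.25
position: [0.5033, 0.0358, 0.2051]
eef_rot: [0.0, 0.993, 0.12, 0.001]
contact_force: [2.3, -2.2, 1.8]
finger_gap: -0.0002
```

Contact made with the handle (about 3 N opposing). Continue round.

Request:
{"method": "arm_command", "body": {
  "steps": [
    {"x":-0.0028,"y":-0.0044,"z":0,"rx":0,"ry":0,"rz":0,"claw":0},
    {"x":-0.0024,"y":-0.0047,"z":0,"rx":0,"ry":0,"rz":0,"claw":0},
    {"x":-0.0019,"y":-0.0048,"z":0,"rx":0,"ry":0,"rz":0,"claw":0},
    {"x":-0.0013,"y":-0.0051,"z":0,"rx":0,"ry":0,"rz":0,"claw":0},
    {"x":-0.0008,"y":-0.0052,"z":0,"rx":0,"ry":0,"rz":0,"claw":0}
  ]
}}

```text
time_s: 11.75
position: [0.4873, 0.0573, 0.204]
eef_rot: [0.0, 0.993, 0.121, -0.001]
contact_force: [1.0, -2.7, -0.9]
finger_gap: 0.0003
```

Request:
{"method": "arm_command", "body": {
  "steps": [
    {"x":-0.0003,"y":-0.0052,"z":0,"rx":0,"ry":0,"rz":0,"claw":0},
    {"x":0.0003,"y":-0.0052,"z":0,"rx":0,"ry":0,"rz":0,"claw":0},
    {"x":0.0008,"y":-0.0052,"z":0,"rx":0,"ry":0,"rz":0,"claw":0},
    {"x":0.0013,"y":-0.0051,"z":0,"rx":0,"ry":0,"rz":0,"claw":0},
    {"x":0.0019,"y":-0.0048,"z":0,"rx":0,"ry":0,"rz":0,"claw":0}
  ]
}}

```text
time_s: 12.25
position: [0.4849, 0.0834, 0.2041]
eef_rot: [0.0, 0.993, 0.121, -0.001]
contact_force: [-0.9, -2.5, -0.7]
finger_gap: 0.0004
```

```bash
cat > hm.py <<'E'
from h import *
H=np.array([.5335,.0755])
def run():
    s=bot.state();t=np.array(s["position"]);w=t[:2]-H
    print(s["time_s"],"post ang",np.degrees(np.arctan2(w[1],w[0])).round(1),"r",np.hypot(*w).round(4),"z",t[2].round(4))
    for n in("scene","side"):
        p,d=bot.snapshot(n);C=-cal(n)[3].T@cal(n)[4]
        for r in bot.trace("handle",n)[:2]:
            P,_,_=world(n,d,r["mask"]);q=P[:,:2]-H;k=(P[:,2]>.19)&(P[:,2]<.24)&(np.hypot(*q.T)<.068)&(np.hypot(*q.T)>.034)
            if k.sum()<8: print(n,"few",k.sum(),r["confidence"]);continue
            P=P[k];m=np.median(P,0);e=(m-C)[:2];e/=np.hypot(*e);c=m[:2]+.006*e-H
            print(n,round(r["confidence"],2),k.sum(),"handle ang",np.degrees(np.arctan2(c[1],c[0])).round(1),"r",np.hypot(*c).round(4),"top",P[:,2].max().round(4))
        tp,_,_=world(n,d,np.ones(d.shape,bool));k=np.hypot(*(tp[:,:2]-H).T);b=tp[(k>.046)&(k<.054)&(tp[:,2]>.165)&(tp[:,2]<.187)];print("  rim z",np.percentile(b[:,2],[50,75,90]).round(4))
    return p
if __name__=="__main__":run()
E
python3 hm.py
```

```text
12.25 post ang 170.7 r 0.0492 z 0.2041
scene 0.49 138 handle ang 143.0 r 0.0535 top 0.2301
scene 0.44 131 handle ang 142.6 r 0.0537 top 0.2315
  rim z [0.1804 0.1813 0.1819]
side 0.47 151 handle ang 138.8 r 0.0489 top 0.2337
  rim z [0.179  0.1799 0.1806]
```

Handle at about 141°, post at 171° (lag 30°), tracking well.

Request:
{"method": "arm_command", "body": {
  "steps": [
    {"x":0.0024,"y":-0.0047,"z":0,"rx":0,"ry":0,"rz":0,"claw":0},
    {"x":0.0028,"y":-0.0044,"z":0,"rx":0,"ry":0,"rz":0,"claw":0},
    {"x":0.0033,"y":-0.0041,"z":0,"rx":0,"ry":0,"rz":0,"claw":0},
    {"x":0.0037,"y":-0.0037,"z":0,"rx":0,"ry":0,"rz":0,"claw":0},
    {"x":0.0041,"y":-0.0033,"z":0,"rx":0,"ry":0,"rz":0,"claw":0}
  ]
}}

```text
time_s: 12.95
position: [0.4965, 0.1068, 0.2041]
eef_rot: [0.0, 0.993, 0.121, -0.0]
contact_force: [-1.6, -2.3, -2.3]
finger_gap: -0.0
```

Request:
{"method": "arm_command", "body": {
  "steps": [
    {"x":0.0044,"y":-0.0028,"z":0,"rx":0,"ry":0,"rz":0,"claw":0},
    {"x":0.0047,"y":-0.0024,"z":0,"rx":0,"ry":0,"rz":0,"claw":0},
    {"x":0.0048,"y":-0.0019,"z":0,"rx":0,"ry":0,"rz":0,"claw":0},
    {"x":0.0051,"y":-0.0013,"z":0,"rx":0,"ry":0,"rz":0,"claw":0},
    {"x":0.0052,"y":-0.0008,"z":0,"rx":0,"ry":0,"rz":0,"claw":0}
  ]
}}

```text
time_s: 13.45
position: [0.5182, 0.1215, 0.2042]
eef_rot: [-0.0, 0.993, 0.121, -0.0]
contact_force: [-2.3, -0.8, -2.0]
finger_gap: 0.0002
```

```bash
python3 hm.py
```

```text
13.45 post ang 108.4 r 0.0485 z 0.2042
  rim z [0.1791 0.1798 0.1807]
side 0.69 146 handle ang 81.3 r 0.0512 top 0.2309
  rim z [0.1778 0.1788 0.1795]
```

Request:
{"method": "arm_command", "body": {
  "steps": [
    {"x":0.0052,"y":-0.0006,"z":0,"rx":0,"ry":0,"rz":0,"claw":0},
    {"x":0.0052,"y":0,"z":0,"rx":0,"ry":0,"rz":0,"claw":0},
    {"x":0.0052,"y":0.0006,"z":0,"rx":0,"ry":0,"rz":0,"claw":0},
    {"x":0.0051,"y":0.0013,"z":0,"rx":0,"ry":0,"rz":0,"claw":0},
    {"x":0.0048,"y":0.0019,"z":0,"rx":0,"ry":0,"rz":0,"claw":0}
  ]
}}

```text
time_s: 14.15
position: [0.544, 0.1249, 0.2042]
eef_rot: [-0.0, 0.993, 0.121, 0.0]
contact_force: [-2.6, 1.4, -1.6]
finger_gap: 0.0003
```

Request:
{"method": "arm_command", "body": {
  "steps": [
    {"x":0.0047,"y":0.0024,"z":0,"rx":0,"ry":0,"rz":0,"claw":0},
    {"x":0.0044,"y":0.0028,"z":0,"rx":0,"ry":0,"rz":0,"claw":0},
    {"x":0.0041,"y":0.0033,"z":0,"rx":0,"ry":0,"rz":0,"claw":0},
    {"x":0.0037,"y":0.0037,"z":0,"rx":0,"ry":0,"rz":0,"claw":0},
    {"x":0.0033,"y":0.0041,"z":0,"rx":0,"ry":0,"rz":0,"claw":0}
  ]
}}

```text
time_s: 14.65
position: [0.5681, 0.1136, 0.2045]
eef_rot: [-0.0, 0.993, 0.121, 0.001]
contact_force: [-1.1, 1.4, -1.0]
finger_gap: 0.0
```

```bash
python3 hm.py
```

```text
14.65 post ang 47.8 r 0.0514 z 0.2045
scene 0.63 242 handle ang 19.9 r 0.0481 top 0.2324
scene 0.3 254 handle ang 20.0 r 0.0483 top 0.2324
  rim z [0.1779 0.1786 0.1792]
side 0.45 134 handle ang 19.4 r 0.0524 top 0.2323
  rim z [0.1763 0.1773 0.1782]
```

Request:
{"method": "arm_command", "body": {
  "steps": [
    {"x":0.0026,"y":0.0044,"z":0,"rx":0,"ry":0,"rz":0,"claw":0},
    {"x":0.0022,"y":0.0047,"z":0,"rx":0,"ry":0,"rz":0,"claw":0},
    {"x":0.0017,"y":0.0048,"z":0,"rx":0,"ry":0,"rz":0,"claw":0},
    {"x":0.0012,"y":0.0051,"z":0,"rx":0,"ry":0,"rz":0,"claw":0},
    {"x":0.0007,"y":0.0052,"z":0,"rx":0,"ry":0,"rz":0,"claw":0}
  ]
}}

```text
time_s: 15.35
position: [0.5811, 0.0914, 0.2042]
eef_rot: [-0.0, 0.993, 0.121, -0.0]
contact_force: [-0.9, 2.2, -1.9]
finger_gap: -0.0001
```

Request:
{"method": "arm_command", "body": {
  "steps": [
    {"x":0.0003,"y":0.0052,"z":0,"rx":0,"ry":0,"rz":0,"claw":0},
    {"x":-0.0003,"y":0.0052,"z":0,"rx":0,"ry":0,"rz":0,"claw":0},
    {"x":-0.0008,"y":0.0052,"z":0,"rx":0,"ry":0,"rz":0,"claw":0},
    {"x":-0.0013,"y":0.0051,"z":0,"rx":0,"ry":0,"rz":0,"claw":0},
    {"x":-0.0019,"y":0.0048,"z":0,"rx":0,"ry":0,"rz":0,"claw":0}
  ]
}}

```text
time_s: 15.85
position: [0.584, 0.0652, 0.2045]
eef_rot: [0.0, 0.993, 0.12, 0.001]
contact_force: [1.9, 1.5, -2.1]
finger_gap: 0.0001
```

```bash
python3 hm.py
```

```text
15.85 post ang -11.5 r 0.0515 z 0.2045
scene 0.57 235 handle ang -40.3 r 0.0499 top 0.2309
  rim z [0.1764 0.1773 0.1781]
  rim z [0.175  0.176  0.1767]
```

Request:
{"method": "arm_command", "body": {
  "steps": [
    {"x":-0.0024,"y":0.0047,"z":0,"rx":0,"ry":0,"rz":0,"claw":0},
    {"x":-0.0028,"y":0.0044,"z":0,"rx":0,"ry":0,"rz":0,"claw":0},
    {"x":-0.0034,"y":0.0041,"z":0,"rx":0,"ry":0,"rz":0,"claw":0},
    {"x":-0.0039,"y":0.0037,"z":0,"rx":0,"ry":0,"rz":0,"claw":0},
    {"x":-0.0043,"y":0.0032,"z":0,"rx":0,"ry":0,"rz":0,"claw":0}
  ]
}}

```text
time_s: 16.55
position: [0.5716, 0.0418, 0.2042]
eef_rot: [0.0, 0.993, 0.121, 0.0]
contact_force: [1.9, 0.8, -1.1]
finger_gap: 0.0002
```

Request:
{"method": "arm_command", "body": {
  "steps": [
    {"x":-0.0044,"y":0.0028,"z":0,"rx":0,"ry":0,"rz":0,"claw":0},
    {"x":-0.0047,"y":0.0024,"z":0,"rx":0,"ry":0,"rz":0,"claw":0},
    {"x":-0.0048,"y":0.0019,"z":0,"rx":0,"ry":0,"rz":0,"claw":0},
    {"x":-0.0051,"y":0.0013,"z":0,"rx":0,"ry":0,"rz":0,"claw":0},
    {"x":-0.0052,"y":0.0008,"z":0,"rx":0,"ry":0,"rz":0,"claw":0}
  ]
}}

```text
time_s: 17.05
position: [0.5502, 0.0275, 0.2043]
eef_rot: [0.0, 0.993, 0.121, 0.0]
contact_force: [1.7, 0.8, -2.1]
finger_gap: -0.0001
```

```bash
python3 hm.py
```

```text
17.05 post ang -70.9 r 0.0508 z 0.2043
scene 0.55 247 handle ang -96.7 r 0.0513 top 0.2294
scene few 0 0.46
  rim z [0.1751 0.176  0.177 ]
side few 0 0.68
side 0.43 94 handle ang -97.1 r 0.0483 top 0.2276
  rim z [0.1737 0.1747 0.1756]
```

Request:
{"method": "arm_command", "body": {
  "steps": [
    {"x":-0.0052,"y":0.0003,"z":0,"rx":0,"ry":0,"rz":0,"claw":0},
    {"x":-0.0052,"y":-0.0003,"z":0,"rx":0,"ry":0,"rz":0,"claw":0},
    {"x":-0.0052,"y":-0.0008,"z":0,"rx":0,"ry":0,"rz":0,"claw":0},
    {"x":-0.0051,"y":-0.0013,"z":0,"rx":0,"ry":0,"rz":0,"claw":0},
    {"x":-0.0048,"y":-0.0019,"z":0,"rx":0,"ry":0,"rz":0,"claw":0}
  ]
}}

```text
time_s: 17.75
position: [0.524, 0.0248, 0.2043]
eef_rot: [0.0, 0.993, 0.12, -0.0]
contact_force: [2.4, -2.2, -1.6]
finger_gap: -0.0002
```

```bash
python3 hm.py
python3 - <<'E'
# same estimator on the start pictures, for reference
from hm import *
for n in("scene","side"):
    d=np.load(n+"d.npy");P,_,_=world(n,d,np.ones(d.shape,bool));q=P[:,:2]-H;C=-cal(n)[3].T@cal(n)[4]
    k=(P[:,2]>.197)&(P[:,2]<.24)&(np.hypot(*q.T)<.068)&(np.hypot(*q.T)>.034);m=np.median(P[k],0);e=(m-C)[:2];e/=np.hypot(*e);c=m[:2]+.006*e-H
    k=np.hypot(*q.T);b=P[(k>.046)&(k<.054)&(P[:,2]>.165)&(P[:,2]<.187)]
    print(n,np.degrees(np.arctan2(c[1],c[0])).round(1),np.hypot(*c).round(4),"rim",np.percentile(b[:,2],[50,75,90]).round(4))
E
```

```text
17.75 post ang -100.6 r 0.0516 z 0.2043
scene 0.66 230 handle ang -126.4 r 0.052 top 0.2285
scene few 0 0.56
  rim z [0.1745 0.1753 0.1761]
side 0.44 139 handle ang -126.6 r 0.0488 top 0.228
  rim z [0.1732 0.1741 0.1748]
scene -141.5 0.0516 rim [0.1821 0.183  0.1837]
side -141.0 0.0488 rim [0.1807 0.1816 0.1825]
```

Request:
{"method": "arm_command", "body": {
  "steps": [
    {"x":-0.0039,"y":-0.002,"z":0,"rx":0,"ry":0,"rz":0,"claw":0},
    {"x":-0.0037,"y":-0.0023,"z":0,"rx":0,"ry":0,"rz":0,"claw":0},
    {"x":-0.0024,"y":-0.0018,"z":0,"rx":0,"ry":0,"rz":0,"claw":0},
    {"x":0,"y":0,"z":0,"rx":0,"ry":0,"rz":0,"claw":0},
    {"x":0,"y":0,"z":0,"rx":0,"ry":0,"rz":0,"claw":0}
  ]
}}

```text
time_s: 18.45
position: [0.513, 0.0291, 0.2042]
eef_rot: [0.0, 0.993, 0.121, -0.0]
contact_force: [1.4, 0.1, -0.3]
finger_gap: 0.0003
```

```bash
python3 hm.py
```

```text
18.45 post ang -113.8 r 0.0507 z 0.2042
scene 0.88 269 handle ang -140.8 r 0.0517 top 0.2293
  rim z [0.1741 0.175  0.1756]
side 0.45 121 handle ang -140.8 r 0.0478 top 0.2285
  rim z [0.1727 0.1737 0.1744]
```

Handle at -140.8° vs -141.2° at the start, and the rim is 8.0 mm lower. Back off the way I came, and rise.

Request:
{"method": "arm_command", "body": {
  "steps": [
    {"x":0.005,"y":0.004,"z":0,"rx":0,"ry":0,"rz":0,"claw":0},
    {"x":0.009,"y":0.006,"z":0,"rx":0,"ry":0,"rz":0,"claw":0},
    {"x":0,"y":0,"z":-0.03,"rx":0,"ry":0,"rz":0,"claw":0},
    {"x":0,"y":0,"z":-0.05,"rx":0,"ry":0,"rz":0,"claw":0},
    {"x":0,"y":0,"z":-0.05,"rx":0,"ry":0,"rz":0,"claw":0}
  ]
}}

```text
time_s: 19.15
position: [0.5296, 0.0222, 0.3354]
eef_rot: [-0.0, 0.993, 0.12, -0.001]
contact_force: [1.8, -0.1, -0.6]
finger_gap: -0.0003
```

Request:
{"method": "arm_command", "body": {
  "steps": [
    {"x":0,"y":0.04,"z":0,"rx":0,"ry":0,"rz":0,"claw":0},
    {"x":0,"y":0.04,"z":0,"rx":0,"ry":0,"rz":0,"claw":0},
    {"x":0,"y":0.04,"z":0,"rx":0,"ry":0,"rz":0,"claw":0},
    {"x":0,"y":0,"z":0,"rx":0,"ry":0,"rz":0,"claw":0},
    {"x":0,"y":0,"z":0,"rx":0,"ry":0,"rz":0,"claw":0}
  ]
}}

```text
time_s: 19.65
position: [0.5585, -0.0953, 0.334]
eef_rot: [-0.0, 0.993, 0.119, -0.0]
contact_force: [-0.7, 0.9, 0.2]
finger_gap: -0.0002
```

```bash
python3 hm.py
python3 - <<'E'
from hm import *
N=np.array([.971,.2391])
for n in("scene","side"):
    p,d=bot.snapshot(n);P,u,v=world(n,d,np.ones(d.shape,bool));q=np.c_[(P[:,:2]-H)@E0,(P[:,:2]-H)@N,P[:,2]]
    b=q[(q[:,0]<-.1)&(q[:,0]>-.21)&(abs(q[:,1])<.04)&(q[:,2]>.046)&(q[:,2]<.058)];print(n,"bar",np.percentile(b,[3,50,97],axis=0).round(4).tolist())
    if n=="side":cv2.imwrite("pics/end.png",cv2.resize(p[130:320,220:420],None,fx=3.5,fy=3.1))
    for k in("paste_syringe","flux_tin","screwdriver_1","standoff_1","capacitor"):
        for r in bot.trace(k,n)[:1]:
            Q,_,_=world(n,d,r["mask"]);print(k,round(r["confidence"],2),np.median(Q,0).round(3))
E
```

```text
19.65 post ang -81.7 r 0.1726 z 0.334Traceback (most recent call last):
  File "hm.py", line 15, in <module>
    if __name__=="__main__":run()
                            ~~~^^
  File "hm.py", line 13, in run
    tp,_,_=world(n,d,np.ones(d.shape,bool));k=np.hypot(*(tp[:,:2]-H).T);b=tp[(k>.046)&(k<.054)&(tp[:,2]>.165)&(tp[:,2]<.187)];print("  rim z",np.percentile(b[:,2],[50,75,90]).round(4))
                                                                                                                                              ~~~~~~~~~~~~~^^^^^^^^^^^^^^^^^^^
    return _quantile_unchecked(
        a, q, axis, out, overwrite_input, method, keepdims, weights)
    return _ureduce(a,
                    func=_quantile_ureduce_func,
    ...<5 lines>...
                    overwrite_input=overwrite_input,
                    method=method)
    r = func(a, **kwargs)
    result = _quantile(arr,
                       quantiles=q,
    ...<2 lines>...
                       out=out,
                       weights=wgt)
    slices_having_nans = np.isnan(arr[-1, ...])
                                  ~~~^^^^^^^^^
IndexError: index -1 is out of bounds for axis 0 with size 0
Traceback (most recent call last):
IndexError: index -1 is out of bounds for axis 0 with size 0
```

The arm hides the scene camera's view; I move further aside.

Request:
{"method": "arm_command", "body": {
  "steps": [
    {"x":-0.02,"y":0.042,"z":0,"rx":0,"ry":0,"rz":0,"claw":0},
    {"x":-0.02,"y":0.042,"z":0,"rx":0,"ry":0,"rz":0,"claw":0},
    {"x":-0.02,"y":0.042,"z":0,"rx":0,"ry":0,"rz":0,"claw":0},
    {"x":-0.02,"y":0.042,"z":0,"rx":0,"ry":0,"rz":0,"claw":0},
    {"x":-0.02,"y":0.042,"z":0,"rx":0,"ry":0,"rz":0,"claw":0}
  ]
}}

```text
time_s: 20.3
position: [0.5116, -0.3218, 0.3346]
eef_rot: [-0.0, 0.993, 0.122, 0.0]
contact_force: [0.1, -0.0, -0.8]
finger_gap: 0.0
```

Request:
{"method": "arm_command", "body": {
  "steps": [
    {"x":-0.02,"y":0.042,"z":0,"rx":0,"ry":0,"rz":0,"claw":0},
    {"x":-0.02,"y":0.042,"z":0,"rx":0,"ry":0,"rz":0,"claw":0},
    {"x":0,"y":0,"z":0,"rx":0,"ry":0,"rz":0,"claw":0},
    {"x":0,"y":0,"z":0,"rx":0,"ry":0,"rz":0,"claw":0}
  ]
}}

```text
time_s: 20.7
position: [0.4927, -0.4128, 0.334]
eef_rot: [-0.0, 0.993, 0.12, -0.0]
contact_force: [0.6, 1.1, 0.3]
finger_gap: -0.0
```

```bash
sed -i 's/;print("  rim z".*/\n        if len(b):print("  rim z",np.percentile(b[:,2],[50,75,90]).round(4))/' hm.py; python3 hm.py
python3 - <<'E'
from hm import *
N=np.array([.971,.2391])
for n in("scene","side"):
    p,d=bot.snapshot(n);P,u,v=world(n,d,np.ones(d.shape,bool));q=np.c_[(P[:,:2]-H)@E0,(P[:,:2]-H)@N,P[:,2]]
    b=q[(q[:,0]<-.1)&(q[:,0]>-.21)&(abs(q[:,1])<.04)&(q[:,2]>.046)&(q[:,2]<.058)]
    if len(b):print(n,"bar",np.percentile(b,[3,50,97],axis=0).round(4).tolist())
    if n=="side":cv2.imwrite("pics/end.png",cv2.resize(p[130:320,220:420],None,fx=3.5,fy=3.1))
    for k in("paste_syringe","flux_tin","screwdriver_1","standoff_1","capacitor"):
        for r in bot.trace(k,n)[:1]:
            Q,_,_=world(n,d,r["mask"]);print(k,round(r["confidence"],2),np.median(Q,0).round(3))
E
```

```text
20.7 post ang -94.8 r 0.49 z 0.334
scene 0.63 250 handle ang -141.0 r 0.0521 top 0.2293
  rim z [0.1742 0.1749 0.1755]
side 0.51 124 handle ang -140.9 r 0.0486 top 0.2273
side 0.27 131 handle ang -140.7 r 0.0485 top 0.2273
  rim z [0.1729 0.1739 0.1747]
scene bar [[-0.1381, -0.0305, 0.0468], [-0.1319, -0.0051, 0.0524], [-0.127, 0.0255, 0.0554]]
paste_syringe 0.36 [0.391 0.139 0.012]
flux_tin 0.7 [0.487 0.041 0.212]
standoff_1 0.56 [0.604 0.235 0.006]
capacitor 0.67 [0.594 0.196 0.019]
side bar [[-0.1399, -0.0269, 0.0472], [-0.135, 0.0031, 0.0514], [-0.1291, 0.0298, 0.0541]]
paste_syringe 0.72 [0.422 0.092 0.012]
flux_tin 0.53 [0.521 0.145 0.026]
screwdriver_1 0.69 [0.627 0.142 0.009]
capacitor 0.64 [0.602 0.203 0.021]
```

View pics/end.png

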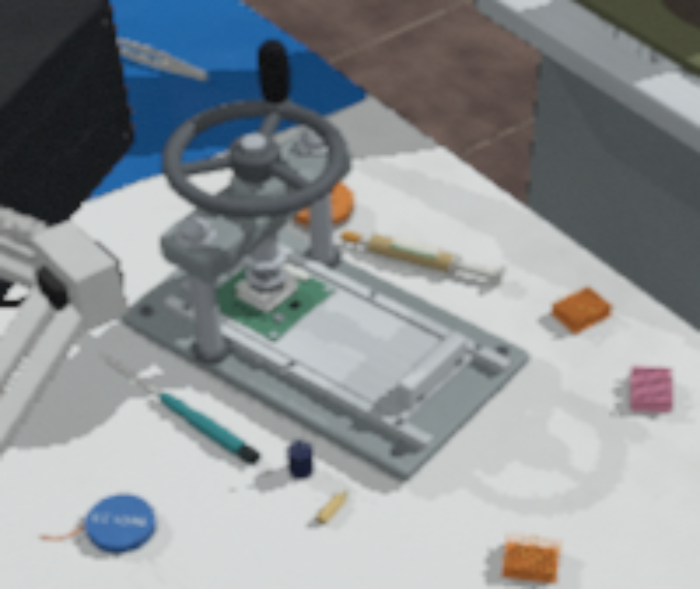

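The picture shows the pad resting on the heat sink at about (268,285), centred on the chip. The handle stands at its start bearing, the carrier is home, and the syringe, tin, capacitor, screwdriver and standoff are in place. Handing in.

```bash
python3 -c "from workcell import bot; print(bot.hand_in())"
```

```text
the job is handed in; nothing more can be done
None
```

I pushed the carrier home against its stops, then pushed the hand wheel round by its handle through one clockwise turn with the shut fingers. I backed clear and handed the job in at about 21 s; hand-in gave no verdict.

- **Carrier:** it stopped moving while the push force rose from 3 to 8 N. Before the turn and again at the end, its push bar sat within about 1–2 mm of where it should be when home.
- **Wheel:** the handle ended at about -141.0°, against -141.2° at the start. The rim is 7.9 mm lower, within the 7.65–8.35 mm allowed.
- **Heat sink:** in the last picture it lies flat on the chip, under the pad. I could not measure the pad's force on it directly.
- **Things beside the press:** in the last picture all five look undisturbed. The network's readings put the syringe (side camera), screwdriver and standoff within 5 mm of their starting places. It did not find the capacitor at the start, so I have no before-and-after figure for it.
- **Readings that disagreed:** in the final check the network placed the flux tin on the handle in one view and on the carrier in the other. In the scene camera it also put the syringe about 6 cm off, with low confidence (0.36). I took these as misdetections, because the last picture shows both where they started.

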